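Set a rail blank in the dowelling jig

ROBOT

A 6-joint arm with a two-finger parallel gripper is mounted at the origin on the work surface. World frame = base frame: x ahead of the robot, y to its left, z up, the work surface at z = 0. Lengths are in m, angles in rad, forces in N, time in s.
With the tool pointing down it reaches from about 0.35 to 0.775 m from the base axis. Payload 7.3 kg.
Tool frame: the origin (TCP) lies on the centre line of the jaws, within the pads' length; the fingertips stand 17 mm ahead of it and the grasp point (between the pads) lies 2 mm behind it (robot.tcp_to_tips is the distance from the TCP to the fingertips, in m); z points along the fingers, y is the line along which they close (so a half turn about z gives the same grasp; the last joint's range is limited). The gripper opens to 92 mm and grips with 3 to 60 N. Pads are 19 mm wide; open, the fingers measure 130 mm over their backs; the gripper's body (75 mm by 190 mm) begins 47 mm behind the grasp point.
Start: joints at [-1.302, 0.342, 1.524, -0, 1.275, -0.146], TCP at [0.212, -0.48, 0.244] pointing down, gripper open.
Joint ranges: [-2.53, 2.53], [-0.77, 2.02], [0.04, 2.7], [-1, 4.14], [0.28, 2.66], [-3.11, 3.11]. Speed limits (rad/s): [2.57, 2.57, 3.14, 3.14, 3.14, 3.14].

INTERFACE

Orientations are given as [roll, pitch, yaw] about the fixed x, y, z axes, in that order (R = Rz(yaw) Ry(pitch) Rx(roll)).
In Python, from cell import robot gives the robot as it stands. The module is installed in compiled form; this text tells all that it offers.
- The arm moves only by the tool carry_out, never from a script. Its argument "commands" is a list of rows, each a list of 3 entries, a list of its own where there are three numbers: the shift along the tool's x, y, z in m, then the turn about the tool's z in rad, then the opening, from 0 (shut) to 1 (fully open). In form: [[[dx, dy, dz], yaw, claw], ...]. A call has 1 to 20 rows; each row shifts and turns the commanded pose from where the row before left it, along the tool's axes as they then stand; what a row does not reach is not made up. A row lasts 1/8 s, in which the tool goes at most 62.5 mm and 10.7 degrees, less where a joint would pass 70% of its speed; a pose out of reach is approached as far as the arm can. A call is refused whole if a number of a shift passes 0.0625 or a number of a turn 0.188, either way. A call with a gripper value outside its range is refused whole. The fingers move at their own pace and stop on an object; "newtons" is the grip in N (left out, the last holds). Time passes only in rows, so rows that do not move let the fingers close. It gives the time, the measured TCP pose, the force, the opening and the grip force at its end, in the units of the state.
- robot.observe(): the state, without advancing time (a new reading comes with each control period).
- robot.read_camera(name): name is "scene" or "top" or "wrist"; returns a dict with "pixels" (384x512x3 uint8, red, green, blue), "fx", "fy", "cx", "cy" (pixels), "view" (4x4, takes a point from world to camera coordinates); the wrist camera has in their place "T_tool_cam" (4x4, takes a point from camera to tool coordinates, whose origin is the TCP and whose axes are the flange's). Camera axes: x right, y up, looking along -z (the intrinsics and any distortion apply to the point x, -y, -z); pixel columns grow to the right and rows downward; lengths in m; the calibration is good to about 2 mm. A picture is of the moment at which its call begins: read the wrist's pose just before it. There is no depth.
- robot.hand_in(): hands the job in; it is judged then, once.
Trained networks look in a picture, given as the dict that the camera call returned (one of the last four; its "shot" number tells which), for a name from the list of things; names that differ only in an ending like _2 or _b are one class to them, and where a whole thing is asked for, a point or a joint stands for the part that bears it (a point fixed in the world has none). Each returns a list of dicts, best first, with "p" (0 to 1); they miss things now and then, are a little off and sometimes report something else, mostly with a low value. They report only what shows in the picture. A call takes as long as a camera call. They do not tell look-alikes from the thing itself.
- robot.find_in(picture, name): "at" ([column, row] in pixels, amid what is visible of it).
- robot.tip_of(picture, name): "at" ([column, row] in pixels: a listed point, or the origin of a listed thing).
The state is a dict: "time": time; "qpos": joint angles; "qvel": joint speeds; "joint_efforts": joint torques, N m; "tool_pos": TCP position; "tool_rot": TCP orientation; "contact_force": force on the tool from outside, world axes, zero at the start; "torque": the same for the moment, N m; "opening": finger opening in m; "grip_force": force on a finger pad.
Only numpy, scipy, OpenCV 4.12 (cv2) and the standard library are available. Lean on these libraries where they do the work, as an engineer would, in place of code of your own. Each camera call takes 0.05 s, during which the arm holds its last target. There are 200 camera calls.

TASK

Get the wide beech blank ready for drilling in the dowelling jig: take it from the sloping rack and lay it flat on the jig's bed between the open jaws, lengthwise along the jaws and level with the ends of the fixed jaw. Then gently slide the jig's caliper jaw by its knob, without cocking it, until the blank is snug against the fixed jaw and both jaws bear on it, and last lower the bush plate, kept level, over the two guide pins until it sits fully down with its drill bushes over the blank. Do not drop anything, let go of it all, and leave the other things on the bench and in the rack where they are.

Things in the scene. Friction and masses are not known exactly. Their poses are not given: they have to be found in the camera images.
- jig: Dowelling jig, fixed to the bench: dark steel base 16 mm thick, its top is the bed (jig x -90 to 135 mm, y -68 to 219). Origin: bench height, at the foot of the fixed jaw's face, mid-length. The fixed jaw is a steel block, jig x -70 to 70 mm, y -62 to 0, its top 56 mm above the bench, its face looking to +y. The sliding jaw closes towards jig -y. Jig z is up.
- bed (a point): The point on the bed, 16 mm above the bench, where the middle of the blank's underside lies when the blank is set: mid-length of the fixed jaw, 24 mm out from its face. Axes as the jig's; the blank's length goes along x. The caliper beam (28 mm wide, top 34 mm above the bench) runs along jig y, its near edge at jig x = 98 mm.
- seat (a point): Point on the fixed jaw's top, 56 mm above the bench, at jig x = 0, y = -22 mm, midway between the two upright guide pins; the bush plate's origin comes to lie here. Axes as the jig's. The pins stand at x = -60 and +60 mm from it, 12 mm in diameter, 45 mm tall, the last 9 mm bullet-nosed down to 4 mm.
- carriage (a joint): Travel of the sliding jaw along the beam (jig y), in m: the clear opening between the jaw faces; 0 closed, 0.145 fully open, starts at 0.115 to 0.140, reads 0.048 when closed on the blank. Moving it takes about 2.5 N (some more when fast), pushing the blank along 1 to 3 N besides; it stays where it is left.
- jaw: Sliding jaw and carriage, steel; axes as the jig's. Origin: under the knob, 29 mm above the bench. The arm (jig x -50 to 90 mm, 18 mm thick, 18 to 46 mm above the bench) has its flat face 30 mm to the -y side of the origin. It has spring play: it cocks about the vertical axis under the knob by 0.04 rad per N m, so even 5 N on the far part of the arm cocks it.
- knob (a point): Middle of the round black knob on top of the sliding jaw's carriage: 24 mm in diameter, 30 mm high, axis vertical, from 56 to 86 mm above the bench (this point is 74 mm above the bench), on a 12 mm stem from 44 to 56 mm.
- blank: The wide blank: plain beech, 140 mm long (its x), 48 mm wide (its y), 36 mm thick (its z); 0.1 to 0.3 kg. Origin: centre of its underside. It starts lying in the sloping rack, its length up the slope, its underside on the sloping board.
- rack: Wooden stock rack, fixed: a board 230 mm wide, 172 mm long, sloping up at 30 degrees towards rack +x, with a 14 mm lip along its low edge, no side walls. Origin: on the bench under its middle. The board's face is 30 mm above the bench at rack x = -75 mm and 112 mm at x = 67 mm. Two pieces lie on it 104 mm apart (middles, along rack y); which is on which side varies.
- stick: A slim stick of the same wood, 140 x 20 x 30 mm, lying next to the blank in the rack. A bystander; leave it. Origin: centre of its underside.
- plate: Bush plate: aluminium, 160 mm (its x) by 100 mm (its y), 12 mm thick, 0.4 to 0.7 kg, with two guide holes 14.5 mm in diameter at x = -60 and +60 mm. Origin: on the underside midway between the holes; it reaches from y = -40 to +60 mm. Four drill bushes in a row along y = +46 mm. Starts flat on a 4 mm cork mat. In place, its axes are those of the jig.
- handle (a point): Middle of the black bar handle on the bush plate, 42 mm above the plate's underside and above its origin: a bar 84 mm long along the plate's x, 16 mm wide, from 28 to 56 mm above the underside, on two feet 64 mm apart.
- bushes (a point): Middle of the row of drill bushes, 46 mm to the plate's +y side of its origin, 6 mm above its underside.
- glue: Glue jar, 68 mm in diameter, 105 mm tall, at the back. A bystander. Origin: centre of its underside.
- flask: Black bottle, 66 mm in diameter, 210 mm tall, at the back. A bystander. Origin: centre of its underside.
- pencil: Blue marking crayon, 10 mm thick, about 150 mm long, lying in front of the rack. A bystander. Origin: middle of its underside.
- gauge: Marking gauge of dark wood, beam 200 mm long with a 60 mm square stock, lying in front of the jig. A bystander. Origin: under the middle of its beam.
- tape: Roll of paper tape, 96 mm across, 25 mm high, lying flat beyond the cork mat. A bystander. Origin: centre of its underside.
- offcut: Wooden offcut, 75 x 45 x 22 mm, lying on the near side of the cork mat. A bystander. Origin: centre of its underside.
- mallet: Mallet, 260 mm long, lying beyond the rack. A bystander. Origin: its underside.
Not all that is in view belongs to the job. Leave any red look-alike of the blank alone.

How it is judged:
By the outcome, as a careful person would: the job done as asked, in the order asked, and still so for the second after the job is handed in, with the robot touching nothing.
It also fails if it takes over 67 s, if anything falls off the work surface, if the arm or the gripper's body presses on something with over 40 N, if the wrist force passes 120 N, or if a joint passes its speed limit or range.

## Working session

There is one attempt and no reset: what is moved stays moved. The work goes in short steps, Python scripts to look and compute and a tool call to move; the robot and the scene stay as the last step left them, time stands still between calls to the robot, and variables do not carry over. Pictures are saved under pics/ and viewed, at most 10 in all, crops included, and the job is handed in when it is done.

Besides the shell and the picture viewer there is one more tool, called in YAML: its name, and indented under it one key for each argument. carry_out: Moves the arm, as the interface text tells. Its arguments: {"type":"object","properties":{"commands":{"type":"array"},"newtons":{"type":"number"}},"required":["commands"]}

```bash
mkdir -p pics
cat > h.py <<'E'
import numpy as np, cv2
from scipy.spatial.transform import Rotation as R
from cell import robot
def cam(name):
    s=robot.observe(); p=robot.read_camera(name)
    if 'view' in p: W=np.linalg.inv(np.array(p['view']))
    else:
        T=np.eye(4);T[:3,:3]=R.from_euler('xyz',s['tool_rot']).as_matrix();T[:3,3]=s['tool_pos']
        W=T@np.array(p['T_tool_cam'])
    p['W']=W; return p
def ray(p,uv):
    d=np.array([(uv[0]-p['cx'])/p['fx'],-(uv[1]-p['cy'])/p['fy'],-1]); d=p['W'][:3,:3]@d
    return p['W'][:3,3],d/np.linalg.norm(d)
def atz(p,uv,z):
    o,d=ray(p,uv); return o+d*(z-o[2])/d[2]
def proj(p,X):
    c=np.linalg.inv(p['W'])@np.append(X,1); return np.array([p['cx']-p['fx']*c[0]/c[2],p['cy']+p['fy']*c[1]/c[2]])
def save(p,f,crop=None,k=1):
    im=cv2.cvtColor(np.array(p['pixels']),cv2.COLOR_RGB2BGR)
    if crop: im=im[crop[1]:crop[3],crop[0]:crop[2]]
    if k!=1: im=cv2.resize(im,None,fx=k,fy=k,interpolation=cv2.INTER_CUBIC)
    cv2.imwrite('pics/'+f,im)
E
python3 - <<'E'
from h import *
np.set_printoptions(precision=3,suppress=True)
print(robot.observe())
for c in ['top','scene']:
    p=cam(c); save(p,c+'0.png',None,1.5)
    print(c,[k for k in p],p['fx'],p['cx'],p['cy'],p['W'][:3,3],p['W'][:3,2])
    for n in ['jig','bed','seat','jaw','knob','blank','rack','stick','plate','handle','bushes']:
        r=robot.tip_of(p,n); print(n,[(np.round(a['at'],1).tolist(),round(a['p'],2)) for a in r[:3]])
        r=robot.find_in(p,n); print('   f',[(np.round(a['at'],1).tolist(),round(a['p'],2)) for a in r[:3]])
E
```

```text
{'time': 0.0, 'qpos': array([-1.302,  0.343,  1.525, -0.   ,  1.275, -0.146]), 'qvel': array([ 0.002,  0.   ,  0.   , -0.001,  0.002,  0.001]), 'joint_efforts': array([  0.   , -43.125, -24.422,   0.072,   0.056,  -0.   ]), 'tool_pos': array([ 0.211, -0.48 ,  0.243]), 'tool_rot': array([-3.14 , -0.   ,  0.415]), 'contact_force': array([ 0.738, -0.069, -1.317]), 'torque': array([-0.037, -0.02 , -0.008]), 'grip_force': 0.0, 'opening': 0.09149761444278925}
top ['pixels', 'fx', 'fy', 'cx', 'cy', 'view', 'shot', 'W'] 468.6972927827994 255.69203035185382 197.55004183506466 [ 0.187 -0.031  1.627] [-0.201  0.004  0.98 ]
jig [([280.0, 197.3], 0.93), ([245.5, 227.8], 0.52)]
   f [([260.3, 185.0], 0.88)]
bed [([274.9, 193.1], 0.57)]
   f [([260.3, 185.2], 0.77)]
seat [([287.5, 189.9], 0.75)]
   f [([259.1, 184.6], 0.67), ([242.0, 163.7], 0.63)]
jaw [([242.6, 153.7], 0.73)]
   f [([238.5, 227.2], 0.43)]
knob [([238.0, 150.5], 0.71)]
   f [([239.5, 166.6], 0.59)]
blank [([169.5, 272.2], 0.91), ([331.8, 249.3], 0.74), ([151.3, 191.7], 0.59)]
   f [([150.8, 190.6], 0.76), ([168.3, 269.8], 0.55), ([
[... 807 characters left out ...]
[([235.5, 214.1], 0.95)]
jaw [([210.6, 231.4], 0.77)]
   f [([222.7, 220.2], 0.58)]
knob [([208.2, 214.0], 0.7)]
   f [([223.5, 217.6], 0.72), ([226.0, 220.2], 0.57)]
blank [([327.3, 293.5], 0.79), ([239.4, 198.7], 0.29)]
   f [([331.1, 289.8], 0.78), ([402.7, 250.4], 0.59)]
rack [([333.1, 333.9], 0.71), ([211.3, 215.7], 0.62)]
   f [([338.0, 338.8], 0.96)]
stick [([362.2, 334.2], 0.76)]
   f [([366.0, 326.8], 0.59)]
plate [([219.5, 149.2], 0.87), ([246.0, 360.1], 0.34), ([225.5, 155.0], 0.23)]
   f [([218.2, 147.1], 0.98), ([224.8, 218.9], 0.57)]
handle [([235.2, 175.9], 0.7), ([217.0, 139.3], 0.64)]
   f [([219.1, 146.0], 0.64)]
bushes [([224.7, 153.6], 0.77)]
   f [([217.2, 147.0], 0.76)]
```

View pics/top0.png

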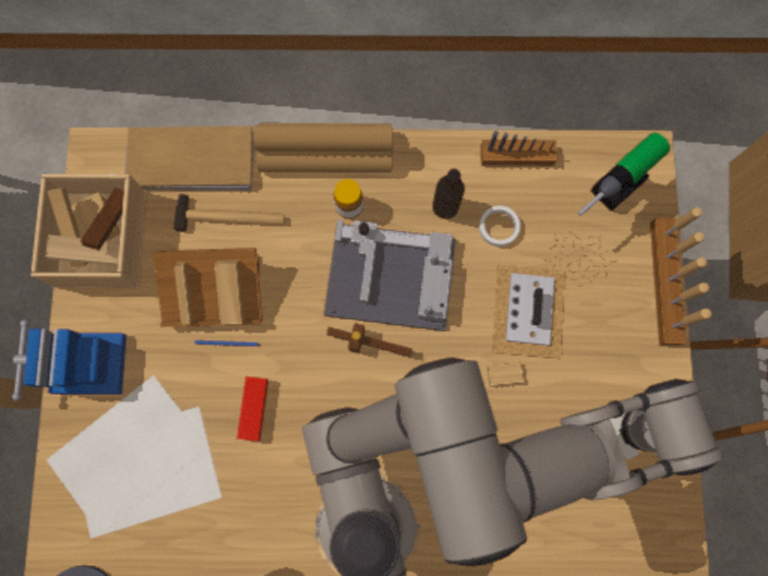

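View pics/scene0.png

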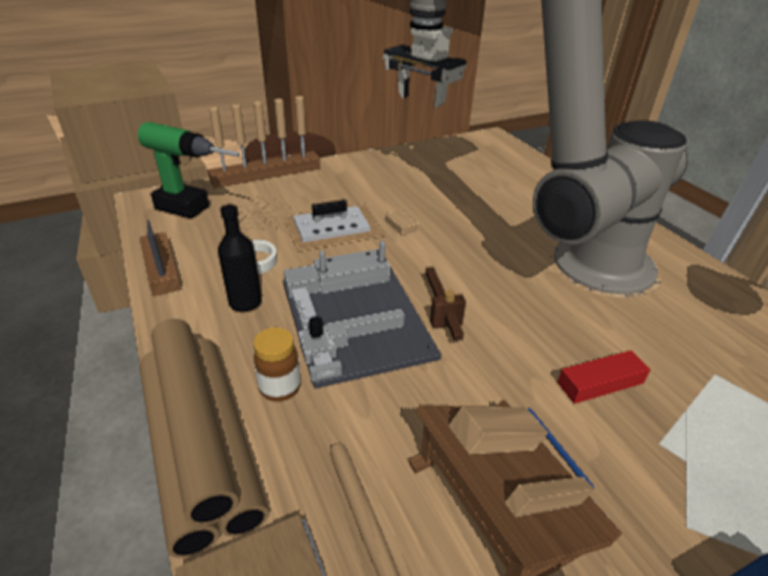

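The top view shows the rack at raw pixel (137,190), sloping up away from the robot. The jig is at (260,185), with its fixed jaw on the right (290,185) and the knob at (242,153). The plate is on its mat at (354,206).

Things that could be taken for the blank (top view, raw pixels):
- Wide beech piece in the rack at (152,194): my choice.
- Slim stick at (121,194).
- Red block at (169,272): the look-alike.
- Offcut at (338,249).
- Pieces in the box at (53,150).

Run:
```python
from h import *
np.set_printoptions(precision=3,suppress=True)
t=cam('top'); s=cam('scene')
save(t,'crop0.png',(90,150,320,260),3)
def tri(a,b):
    o1,d1=ray(t,a);o2,d2=ray(s,b)
    k=np.linalg.lstsq(np.c_[d1,-d2],o2-o1,rcond=None)[0]
    x,y=o1+k[0]*d1,o2+k[1]*d2; return (x+y)/2,np.linalg.norm(x-y)
for n in ['seat','knob','jaw','blank','stick','plate','handle','bushes','rack','jig','bed']:
    A=robot.tip_of(t,n);B=robot.tip_of(s,n)
    c=[(tri(a['at'],b['at']),a['p'],b['p']) for a in A[:3] for b in B[:3]]
    c.sort(key=lambda c:c[0][1]); print(n,[(x[0][0],round(x[0][1],3),round(x[1],2),round(x[2],2)) for x in c[:2]])
for n,uv,z in [('knob',(242,153),.086),('blanktop',(152,187),.1),('plate',(354,206),.016),('jawR',(290,185),.056)]: print(n,atz(t,uv,z))
w=cam('wrist'); print(w['fx'],w['cx'],w['cy'],np.array(w['T_tool_cam']))
```

```text
seat [(array([ 0.539, -0.141,  0.068]), np.float64(0.005), 0.98, 0.59), (array([0.616, 0.017, 0.196]), np.float64(0.02), 0.58, 0.59)]
knob [(array([0.664, 0.014, 0.081]), np.float64(0.008), 0.75, 0.76)]
jaw [(array([0.667, 0.015, 0.022]), np.float64(0.007), 0.68, 0.95), (array([ 0.542,  0.351, -0.015]), np.float64(0.03), 0.51, 0.74)]
blank [(array([0.259, 0.269, 0.008]), np.float64(0.003), 0.55, 0.77), (array([0.524, 0.32 , 0.075]), np.float64(0.008), 0.77, 0.91)]
stick [(array([0.515, 0.42 , 0.068]), np.float64(0.01), 0.58, 0.92), (array([ 0.413,  0.354, -0.112]), np.float64(0.01), 0.26, 0.92)]
plate [(array([ 0.489, -0.381, -0.003]), np.float64(0.001), 0.67, 0.95), (array([ 0.549, -0.461, -0.446]), np.float64(0.053), 0.67, 0.22)]
handle [(array([ 0.491, -0.392,  0.046]), np.float64(0.002), 0.6, 0.77)]
bushes [(array([ 0.501, -0.331,  0.01 ]), np.float64(0.01), 0.92, 0.71), (array([ 0.547, -0.147,  0.123]), np.float64(0.051), 0.55, 0.71)]
rack [(array([0.582, 0.239, 0.357]), np.float64(0.25), 0.58, 0.39), (array([0.582, 0.235, 0.375]), np.float64(0.257), 0.58, 0.32)]
jig [(array([ 0.534, -0.117,  0.005]), np.float64(0.009), 0.71, 0.62)]
bed [(array([ 0.538, -0.096,  0.01 ]), np.float64(0.002), 0.82, 0.78), (array([ 0.722,  0.015, -0.059]), np.float64(0.034), 0.18, 0.3)]
knob [0.659 0.011 0.086]
blanktop [0.535 0.31  0.1  ]
plate [ 0.489 -0.381  0.016]
jawR [ 0.554 -0.154  0.056]
327.75855537595544 256.89429006670224 193.34192547003713 [[ 0.001  0.959  0.284  0.077]
 [ 1.    -0.001  0.     0.   ]
 [ 0.001  0.284 -0.959 -0.141]
 [ 0.     0.     0.     1.   ]]
```

View pics/crop0.png

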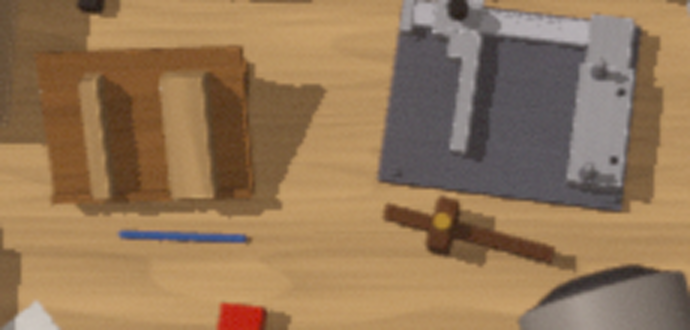

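The close crop shows the rack's right piece as the wide plain beech blank (crop (187,135)). The slim stick is at (95,135), and the red block lies outside the rack. Next I'll move over the plate.

carry_out:
  commands:
    - [[0, 0, 0], 0.138, 1]
    - [[0, 0, 0], 0.138, 1]
    - [[0, 0, 0], 0.138, 1]
    - [[0.048, -0.017, 0], 0, 1]
    - [[0.048, -0.017, 0], 0, 1]
    - [[0.048, -0.017, 0], 0, 1]
    - [[0.048, -0.017, 0], 0, 1]
    - [[0.048, -0.017, 0], 0, 1]
    - [[0.048, -0.017, 0], 0, 1]
    - [[0, 0, 0], 0, 1]
    - [[0, 0, 0], 0, 1]

```text
time: 4.92
tool_pos: [0.4991, -0.3783, 0.2434]
tool_rot: [-3.141, 0.001, 0.001]
contact_force: [-0.0, 1.0, 0.7]
opening: 0.092
grip_force: 0.0
```

```bash
cat >> h.py <<'E'
def pose():
    s=robot.observe(); return np.round(s['tool_pos'],4),np.round(s['tool_rot'],4),s['time']
def tips(p,names,z={}):
    for n in names:
        for a in robot.tip_of(p,n)[:2]: print(n,np.round(a['at'],1),round(a['p'],2),np.round(atz(p,a['at'],z.get(n,0)),4))
E
python3 - <<'E'
from h import *
np.set_printoptions(precision=4,suppress=True)
print(pose()); p=cam('wrist'); save(p,'w_plate.png')
tips(p,['plate','handle','bushes'],{'plate':.004,'handle':.046,'bushes':.016})
np.save('plate.npy',p['pixels']);np.save('plateW.npy',p['W'])
E
```

```text
(array([ 0.4991, -0.3783,  0.2434]), array([-3.1415,  0.0009,  0.0012]), 4.925)
plate [265.  167.9] 0.85 [ 0.4946 -0.388   0.004 ]
handle [263.7 176.9] 0.6 [ 0.4939 -0.3856  0.046 ]
bushes [221.4 167.1] 0.67 [ 0.498  -0.3377  0.016 ]
```

View pics/w_plate.png

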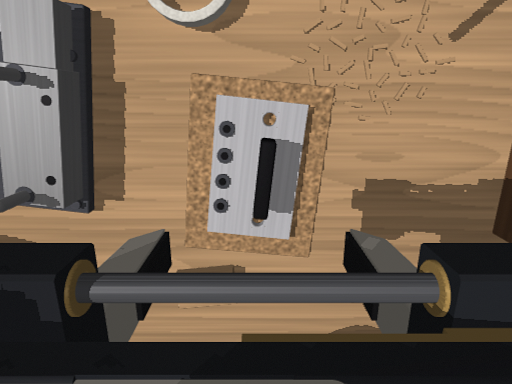

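The plate lies square on the mat, with its bushes on the left (221–227, rows 129–205) and its handle at (264,178). Next I'll look over the jig.

carry_out:
  commands:
    - [[0.006, -0.044, -0.008], 0, 1]
    - [[0.006, -0.044, -0.008], 0, 1]
    - [[0.006, -0.044, -0.008], 0, 1]
    - [[0.006, -0.044, -0.008], 0, 1]
    - [[0.006, -0.044, -0.008], 0, 1]
    - [[0.006, -0.044, -0.008], 0, 1]
    - [[0.006, -0.044, -0.008], 0, 1]
    - [[0, 0, 0], 0, 1]
    - [[0, 0, 0], 0, 1]

```text
time: 6.25
tool_pos: [0.541, -0.0711, 0.2998]
tool_rot: [3.141, -0.0, 0.0]
contact_force: [0.6, 0.1, -0.2]
opening: 0.0919
grip_force: 0.0
```

Run:
```python
from h import *
np.set_printoptions(precision=4,suppress=True)
print(pose()); p=cam('wrist'); save(p,'w_jig.png',(0,0,512,256),1.5)
tips(p,['seat','knob','bed','jaw','jig'],{'seat':.056,'knob':.074,'bed':.016,'jaw':.029})
np.save('jig.npy',p['pixels']);np.save('jigW.npy',p['W'])
```

```text
(array([ 0.541 , -0.0711,  0.2998]), array([ 3.1409, -0.0001,  0.0002]), 6.25)
seat [316.5 169.2] 0.77 [ 0.5342 -0.1428  0.056 ]
knob [173.2  46.7] 0.97 [0.6668 0.0149 0.074 ]
knob [450.5 190.2] 0.17 [ 0.5133 -0.2967  0.074 ]
bed [278.3 157. ] 0.66 [ 0.5417 -0.0994  0.016 ]
jaw [185.1  51.3] 0.88 [0.6679 0.0121 0.029 ]
jig [293.4 159.8] 0.97 [ 0.535  -0.1211  0.    ]
```

View pics/w_jig.png

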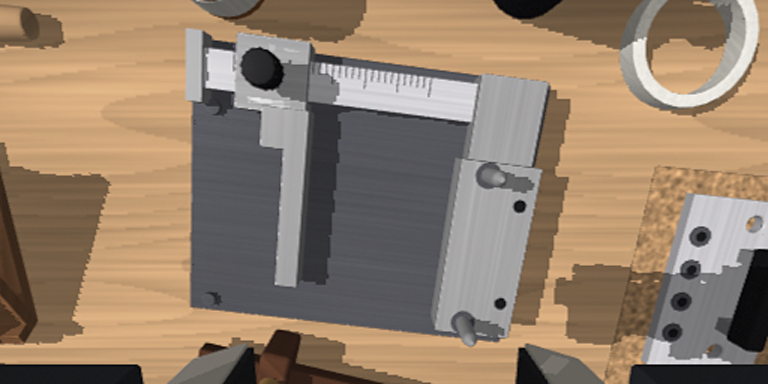

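The jig picture (×1.5) shows the fixed jaw's top from (458,160)/(542,168) to (432,327)/(510,338). The pin tips are near (502,179) and (472,343), the knob at (262,67), and the bed's corner at (190,306). The arm's face edge runs (310,110)–(297,286). I'll fit the poses from these.

```bash
cat > fit.py <<'E'
from h import *
from scipy.optimize import least_squares
def fit(p,feats,x0):
    def w(q,X): c,s=np.cos(q[2]),np.sin(q[2]); return np.array([q[0]+c*X[0]-s*X[1],q[1]+s*X[0]+c*X[1],X[2]])
    f=lambda q:np.concatenate([proj(p,w(q,X))-uv for X,uv in feats])
    r=least_squares(f,x0,loss='soft_l1'); return r.x,f(r.x).reshape(-1,2)
E
python3 - <<'E'
from fit import *
np.set_printoptions(precision=4,suppress=True)
w=cam('wrist')
P=dict(w); P['W']=np.load('jigW.npy')
px=lambda a,b:np.array([a,b])/1.5
F=[((.07,0,.056),px(458,160)),((.07,-.062,.056),px(542,168)),((-.07,0,.056),px(432,327)),((-.07,-.062,.056),px(510,338)),
((-.09,.219,.016),px(190,306)),((-.06,-.022,.101),px(472,343)),((.06,-.022,.101),px(502,179))]
q,r=fit(P,F,[.535,-.12,-.1]); print('jig',q,np.degrees(q[2]));print(r)
c,s=np.cos(q[2]),np.sin(q[2])
inv=lambda X:(c*(X[0]-q[0])+s*(X[1]-q[1]),-s*(X[0]-q[0])+c*(X[1]-q[1]))
for n,u,z in [('knobtop',px(262,67),.086),('face a',px(310,112),.046),('face b',px(297,286),.046)]: 
    X=atz(P,u,z); print(n,X,inv(X))
k=atz(P,(173.2,46.7),.074);print('knob net',inv(k))
W=lambda x,y:(q[0]+c*x-s*y,q[1]+s*x+c*y)
print('seat',W(0,-.022),'bed',W(0,.024))
Q=dict(w);Q['W']=np.load('plateW.npy')
F=[((-.08+.16*i,-.04+.1*j,.016),u) for i,j,u in [(1,1,(216,95)),(1,0,(309,104)),(0,0,(291,239)),(0,1,(208,232))]]
F+=[((.06,0,.016),(269,119)),((0,0,.053+.007),(265.5,176))]
q,r=fit(Q,F,[.49,-.385,-.1]); print('plate',q,np.degrees(q[2]));print(r)
E
```

```text
jig [ 0.5387 -0.1208 -0.1197] -6.855721863427494
[[ 2.5756 -1.4796]
 [ 0.2747 -0.0483]
 [ 1.589   1.8895]
 [-1.7589  0.0872]
 [-0.6817  0.8465]
 [-0.4039 -0.2786]
 [-0.3098 -0.1099]]
knobtop [0.6671 0.0105 0.086 ] (np.float64(0.11172896847944316), np.float64(0.14569804113133178))
face a [ 0.6413 -0.0143  0.046 ] (np.float64(0.08914385058962973), np.float64(0.1179548231128378))
face b [0.5044 0.0024 0.046 ] (np.float64(-0.048791691674876354), np.float64(0.11821333204610335))
knob net (np.float64(0.11093201637209324), np.float64(0.1500518246331824))
seat (np.float64(0.5361093745871015), np.float64(-0.1426530008794624)) bed (np.float64(0.5416003762279523), np.float64(-0.09698190607125602))
plate [ 0.4922 -0.387  -0.0901] -5.159564432386744
[[ 0.1453 -0.2186]
 [-0.6744 -0.3795]
 [-0.5208 -0.2911]
 [ 0.7204 -0.262 ]
 [ 0.7079 -0.0425]
 [-0.2608  5.7415]]
```

carry_out:
  commands:
    - [[-0.005, -0.05, -0.004], 0, 1]
    - [[-0.005, -0.05, -0.004], 0, 1]
    - [[-0.005, -0.05, -0.004], 0, 1]
    - [[-0.005, -0.05, -0.004], 0, 1]
    - [[-0.005, -0.05, -0.004], 0, 1]
    - [[-0.005, -0.05, -0.004], 0, 1]
    - [[-0.005, -0.05, -0.004], 0, 1]
    - [[-0.005, -0.04, -0.004], 0, 1]
    - [[0, 0, 0], 0, 1]
    - [[0, 0, 0], 0, 1]

```text
time: 7.85
tool_pos: [0.5011, 0.3192, 0.3314]
tool_rot: [3.141, 0.0, 0.001]
contact_force: [0.7, -1.1, -0.4]
opening: 0.0918
grip_force: 0.0
```

Run:
```python
from h import *
np.set_printoptions(precision=4,suppress=True)
print(pose()); p=cam('wrist'); save(p,'w_rack.png',(0,0,512,256),1.5)
tips(p,['blank','rack','stick'],{'blank':.07,'stick':.07})
np.save('rackW.npy',p['W'])
```

```text
(array([0.5011, 0.3192, 0.3314]), array([3.1408, 0.0004, 0.0007]), 7.85)
blank [260.5 141.5] 0.92 [0.5249 0.3145 0.07  ]
blank [291.5 298. ] 0.77 [0.3043 0.2696 0.07  ]
rack [246.7 210.6] 0.62 [0.4104 0.3343 0.    ]
rack [222.1 128.2] 0.58 [0.5343 0.3683 0.    ]
stick [177.9 148.5] 0.77 [0.5161 0.416  0.07  ]
```

View pics/w_rack.png

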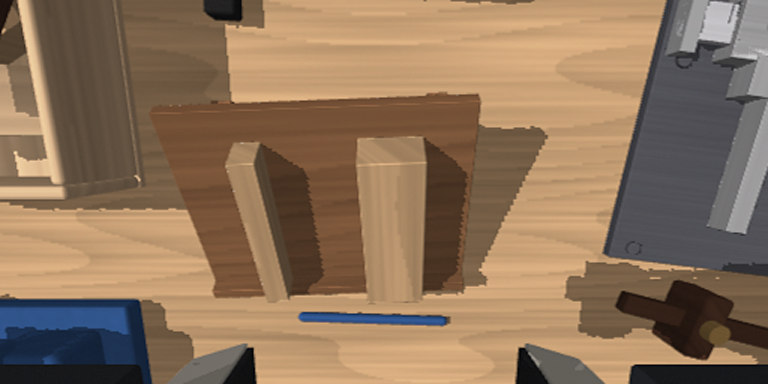

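The rack picture (×1.5) shows the wide blank with its upper top edge at (357–426,163), end-face bottom edge at (357,140)–(425,137) and lower top edge at (369–421,302). The stick is on the left at (255,220) and the crayon is below at (372,319).

Run:
```python
from fit import *
np.set_printoptions(precision=4,suppress=True)
p=dict(fx=1); w=cam('wrist'); w['W']=np.load('rackW.npy')
px=lambda a,b:np.array([a,b])/1.5
def RR(yaw,t=np.radians(30)): return R.from_euler('z',yaw).as_matrix()@R.from_euler('y',-t).as_matrix()
F=[((.07,.024,.036),px(357,163)),((.07,-.024,.036),px(426,163)),((.07,.024,0),px(357,139)),((.07,-.024,0),px(425,137)),((-.07,.024,.036),px(369,303)),((-.07,-.024,.036),px(421,302))]
f=lambda q:np.concatenate([proj(w,q[:3]+RR(q[3])@np.array(X))-u for X,u in F])
r=least_squares(f,[.525,.315,.07,0]); q=r.x
print(q,r.cost);print(f(q).reshape(-1,2))
c=q[:3]+RR(q[3])@np.array([0,0,.018]); print('centre',c)
# rack: corners far edge & near edge
for u,z in [((152,108),.112),((479,97),.112),((215,293),.036),((464,290),.036)]: print(atz(w,px(*u),z))
```

```text
[0.5225 0.3131 0.0615 0.0317] 3.2373005302284135
[[-0.2069  1.5245]
 [ 0.8764  0.0487]
 [ 0.6105 -0.5991]
 [-0.8893 -0.6606]
 [-0.9846 -0.0718]
 [ 0.4495 -0.4491]]
centre [0.5135 0.3128 0.0771]
[0.6018 0.4796 0.112 ]
[0.6091 0.2549 0.112 ]
[0.4455 0.4767 0.036 ]
[0.4487 0.246  0.036 ]
```

carry_out:
  commands:
    - [[0, 0, 0], -0.032, 1]
    - [[0.013, 0.006, 0.04], 0, 1]
    - [[0, 0, 0.05], 0, 1]
    - [[0, 0, 0.05], 0, 1]
    - [[0, 0, 0.04], 0, 1]
    - [[0, 0, 0.02], 0, 1]
    - [[0, 0, 0.02], 0, 1]
    - [[0, 0, 0.01], 0, 1]
    - [[0, 0, 0.01], 0, 1]
    - [[0, 0, 0], 0, 1]
    - [[0, 0, 0], 0, 1]

```text
time: 9.48
tool_pos: [0.5145, 0.3143, 0.0923]
tool_rot: [-3.141, -0.001, 0.033]
contact_force: [-0.3, 0.1, -0.6]
opening: 0.0921
grip_force: 0.0
```

Run:
```python
from h import *
np.set_printoptions(precision=4,suppress=True)
print(pose()); p=cam('wrist'); save(p,'w_grip.png')
```

```text
(array([0.5145, 0.3143, 0.0923]), array([-3.1413, -0.001 ,  0.033 ]), 9.475)
```

View pics/w_grip.png

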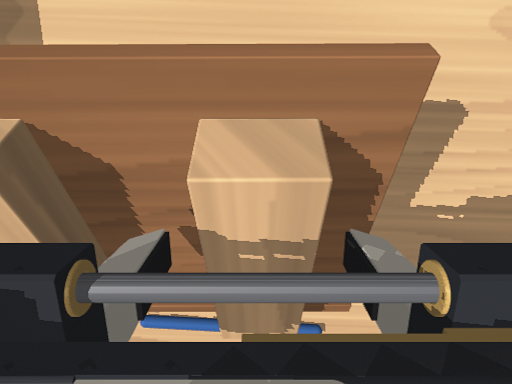

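The blank sits centred between the open fingers: top edge (188–331,180), end face above it at rows 120–180. I'll fit its pose again from here.

Run:
```python
from fit import *
np.set_printoptions(precision=4,suppress=True)
w=cam('wrist')
def RR(yaw,t=np.radians(30)): return R.from_euler('z',yaw).as_matrix()@R.from_euler('y',-t).as_matrix()
F=[((.07,.024,.036),(188,181)),((.07,-.024,.036),(331,180)),((.07,.024,0),(201,119.5)),((.07,-.024,0),(319,119.5))]
f=lambda q:np.concatenate([proj(w,q[:3]+RR(q[3])@np.array(X))-u for X,u in F])
r=least_squares(f,[.525,.315,.07,0]); q=r.x
print(q);print(f(q).reshape(-1,2))
print('centre',q[:3]+RR(q[3])@np.array([0,0,.018]))
```

```text
[0.522  0.3131 0.0608 0.0349]
[[ 0.2377 -0.3091]
 [ 0.6916  0.5492]
 [-0.0694 -0.0725]
 [-1.0699 -0.2223]]
centre [0.513  0.3128 0.0764]
```

carry_out:
  commands:
    - [[0, 0.001, 0.009], 0, 1]
    - [[0, 0, 0], 0, 1]
    - [[0, 0, 0], 0, 0.4]
    - [[0, 0, 0], 0, 0.4]
    - [[0, 0, 0], 0, 0.4]
    - [[0, 0, 0], 0, 0.4]
    - [[0, 0, 0], 0, 0.4]
    - [[0, 0, 0], 0, 0.4]
  newtons: 35

```text
time: 10.58
tool_pos: [0.5142, 0.3131, 0.0827]
tool_rot: [3.141, -0.0, 0.033]
contact_force: [0.0, -0.0, 1.4]
opening: 0.0478
grip_force: 35.7
```

carry_out:
  commands:
    - [[0, 0, -0.02], 0, 0.4]
    - [[0, 0, -0.04], 0, 0.4]
    - [[0, 0, -0.05], 0, 0.4]
    - [[0, 0, -0.01], 0.153, 0.4]
    - [[0.0074, 0.0468, 0], 0, 0.4]
    - [[0.0074, 0.0468, 0], 0, 0.4]
    - [[0.0074, 0.0468, 0], 0, 0.4]
    - [[0.0074, 0.0468, 0], 0, 0.4]
    - [[0.0074, 0.0468, 0], 0, 0.4]
    - [[0.0074, 0.0468, 0], 0, 0.4]
    - [[0.0074, 0.0468, 0], 0, 0.4]
    - [[0.0074, 0.0468, 0], 0, 0.4]
    - [[0, 0, 0], 0, 0.4]
    - [[0, 0, 0.04], 0, 0.4]
    - [[0, 0, 0.04], 0, 0.4]
    - [[0, 0, 0.02], 0, 0.4]
    - [[0, 0, 0.01], 0, 0.4]
    - [[0, 0, 0], 0, 0.4]

```text
time: 12.82
tool_pos: [0.5279, -0.0651, 0.0924]
tool_rot: [-3.141, 0.001, -0.12]
contact_force: [0.2, 0.2, -1.9]
opening: 0.0478
grip_force: 35.0
```

Run:
```python
from h import *
print(pose()); p=cam('wrist'); save(p,'w_jig2.png')
```

```text
(array([ 0.5279, -0.0651,  0.0924]), array([-3.1415e+00,  9.0000e-04, -1.1970e-01]), 12.825)
```

View pics/w_jig2.png

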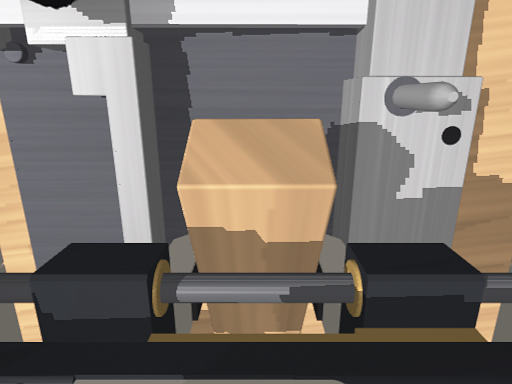

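The blank is held tilted over the bed, between the arm (130,150) and the fixed jaw. The jaw's top corner shows at (362,78) and the pin base at (402,96), and all the edges run parallel.

Run:
```python
from fit import *
np.set_printoptions(precision=4,suppress=True)
w=cam('wrist')
F=[((.07,0,.056),(362,78)),((.07,-.062,.056),(482,77)),((.06,-.022,.056),(403,97))]
for X,u in F: print(X,atz(w,u,.056))
q,r=fit(w,F,[.5387,-.1208,-.12]);print(q,r)
def RR(yaw,t): return R.from_euler('z',yaw).as_matrix()@R.from_euler('y',-t).as_matrix()
F=[((.07,.024,.036),(179,186)),((.07,-.024,.036),(335,186)),((.07,.024,0),(192,120)),((.07,-.024,0),(322,120))]
f=lambda q:np.concatenate([proj(w,q[:3]+RR(q[3],.5236)@np.array(X))-u for X,u in F])
b=least_squares(f,[.525,-.07,.07,-.12]).x;print(b,f(b))
```

```text
(0.07, 0, 0.056) [ 0.6075 -0.1294  0.056 ]
(0.07, -0.062, 0.056) [ 0.6006 -0.1905  0.056 ]
(0.06, -0.022, 0.056) [ 0.5955 -0.1504  0.056 ]
[ 0.5381 -0.1215 -0.1128] [[-0.1828 -0.3442]
 [ 0.905  -0.1702]
 [-0.5775  0.6793]]
[ 0.5364 -0.0667  0.0715 -0.119 ] [-0.7441  0.5828  0.7183  0.5809  1.9297 -0.7155 -1.8973 -0.7367]
```

carry_out:
  commands:
    - [[0, 0, 0.009], 0, 0.4]
    - [[0, 0, 0.009], 0, 0.4]
    - [[0, 0, 0], 0, 0.4]
    - [[0.0037, 0, 0.0037], 0, 0.4]
    - [[0.0036, 0, 0.0037], 0, 0.4]
    - [[0.0031, 0, 0.0041], 0, 0.4]
    - [[0.0031, 0, 0.0042], 0, 0.4]
    - [[0.0025, 0, 0.0045], 0, 0.4]
    - [[0.0025, 0, 0.0045], 0, 0.4]
    - [[0.002, 0, 0.0048], 0, 0.4]
    - [[0.0019, 0, 0.0048], 0, 0.4]
    - [[0, 0, 0], 0, 0.4]
    - [[0, 0, 0], 0, 0.4]
  newtons: 12

```text
time: 14.55
tool_pos: [0.5495, -0.0681, 0.0399]
tool_rot: [-3.141, 0.002, -0.12]
contact_force: [-0.3, -0.5, -2.7]
opening: 0.0479
grip_force: 12.0
```

Run:
```python
from h import *
print(pose()); p=cam('wrist'); save(p,'w_flat.png')
```

```text
(array([ 0.5495, -0.0681,  0.0399]), array([-3.1414e+00,  1.9000e-03, -1.2020e-01]), 14.55)
```

View pics/w_flat.png

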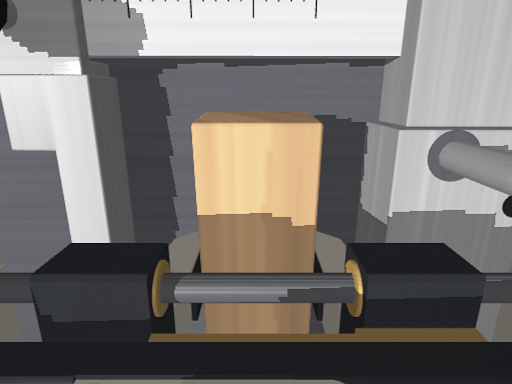

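The blank is nearly flat: its far top edge is (194–321,124) and the bottom of its end face is at row 113. The fixed jaw's end corner is at (379,125). I'll measure what tilt is left.

Run:
```python
from fit import *
np.set_printoptions(precision=4,suppress=True)
w=cam('wrist')
def RR(yaw,t): return R.from_euler('z',yaw).as_matrix()@R.from_euler('y',-t).as_matrix()
F=[((.07,.024,.036),(194,124.5)),((.07,-.024,.036),(321,123.5)),((.07,.024,0),(204,113)),((.07,-.024,0),(313,113))]
f=lambda q:np.concatenate([proj(w,q[:3]+RR(q[3],q[4])@np.array(X))-u for X,u in F])
b=least_squares(f,[.54,-.07,.016,-.12,0]).x;print(b,f(b))
print(atz(w,(379,125),.056), atz(w,(321,123.5),.052),atz(w,(194,124.5),.052))
o=[.5384,-.121];a=-.118
d=b[:2]-o;print('blank in jig',np.cos(a)*d[0]+np.sin(a)*d[1],-np.sin(a)*d[0]+np.cos(a)*d[1])
```

```text
[ 0.5494 -0.0691  0.0182 -0.1154  0.0628] [-1.498  -0.0912  2.5508  0.3644  2.6904  0.041  -4.0394 -0.3912]
[ 0.6106 -0.1218  0.056 ] [ 0.6133 -0.101   0.052 ] [ 0.6188 -0.0523  0.052 ]
blank in jig 0.004794179951437537 0.05280296339352381
```

carry_out:
  commands:
    - [[0, 0, 0.001], 0, 0.4]
    - [[0, 0, 0.001], 0, 0.4]
    - [[0, 0, 0], 0, 0.4]

```text
time: 15.02
tool_pos: [0.5505, -0.0684, 0.0386]
tool_rot: [3.141, -0.001, -0.12]
contact_force: [1.1, 0.4, 0.3]
opening: 0.0479
grip_force: 12.0
```

carry_out:
  commands:
    - [[0, 0, 0.001], 0, 0.4]
    - [[0, 0, 0.001], 0, 0.4]
    - [[0, 0, 0], 0, 0.4]

```text
time: 15.4
tool_pos: [0.5504, -0.0684, 0.0364]
tool_rot: [3.141, -0.0, -0.12]
contact_force: [2.1, -1.1, -0.7]
opening: 0.0477
grip_force: 12.0
```

Run:
```python
from fit import *
np.set_printoptions(precision=4,suppress=True)
w=cam('wrist'); im=np.array(w['pixels']).astype(int)
g=cv2.cvtColor(np.array(w['pixels']),cv2.COLOR_RGB2GRAY).astype(int)
# vertical profiles: orange mask rows in columns of the blank, horizontal edges
m=(im[...,0]-im[...,2]>60)
for c in (215,257,300): r=np.where(m[60:200,c])[0]+60; print(c,r.min(),g[100:135,c])
for r in (130,160,190): c=np.where(m[r,150:360])[0]+150; print(r,c.min(),c.max())
for c in (400,420): print(c,g[112:138,c])
```

```text
215 120 [104 106 106 105 104 103 103 103 104 103 104 105 106 110 113 113 114 113
 114 119 172 195 200 206 209 209 209 209 209 209 209 208 209 209 209]
257 120 [102 105 105 104 105 104 104 102 102 105 105 106 105 103 102  99 102 109
 111 120 179 203 208 214 216 216 216 216 216 215 216 215 216 215 215]
300 120 [103 105 103 104 106 104 104 103 102 104 104 104 104 103 101 100 101 104
 103 108 157 181 186 192 194 193 194 193 193 193 193 193 193 193 193]
130 193 320
160 195 318
190 197 316
400 [137 137 138 137 138 137 137 137 137 138 137 137 137 137 135 120  93 102
 101 100 125 138 138 140 137 138]
420 [188 188 188 188 188 188 188 188 188 188 188 188 188 188 188 188 182 149
  89 102 105 168 185 194 194 194]
```

Run:
```python
from fit import *
np.set_printoptions(precision=4,suppress=True)
w=cam('wrist'); save(w,'flat2.png',(150,40,512,240),2)
a=-.118; t=np.array([np.cos(a),np.sin(a),0])
for n,u,z in [('blank',(257,123.5),.052),('blank',(257,120),.016),('blankL',(215,123.5),.052),('jaw',(400,131.5),.056),('jaw',(420,132.5),.056)]:
    print(n,atz(w,u,z)@t,atz(w,u,z))
print([.5384,-.121,0]@t+.07)
```

```text
blank 0.6218921164794956 [ 0.6171 -0.0768  0.052 ]
blank 0.6207038455405969 [ 0.616  -0.0766  0.016 ]
blankL 0.6219166032669593 [ 0.619  -0.0611  0.052 ]
jaw 0.6192588363049211 [ 0.6084 -0.1283  0.056 ]
jaw 0.6188863011661921 [ 0.6071 -0.1356  0.056 ]
0.6189008950885213
```

View pics/flat2.png

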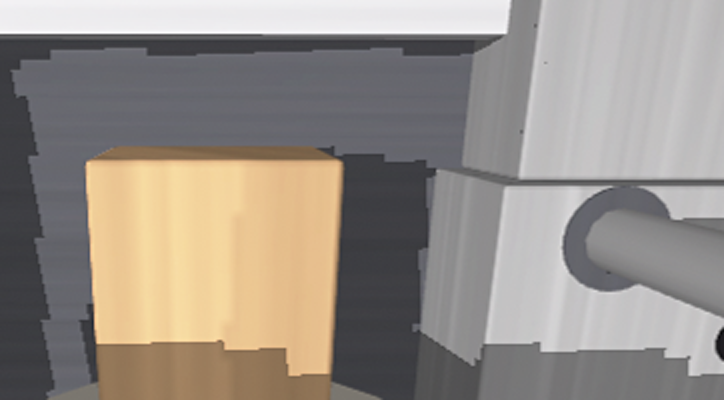

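carry_out:
  commands:
    - [[-0.002, 0, 0], 0, 0.4]
    - [[-0.0025, 0, 0], 0, 0.4]
    - [[0, 0, 0], 0, 0.4]
    - [[0, 0, 0], 0, 0.4]

```text
time: 16.0
tool_pos: [0.5453, -0.0677, 0.0363]
tool_rot: [-3.142, 0.001, -0.12]
contact_force: [-0.9, -0.1, 0.3]
opening: 0.0477
grip_force: 12.0
```

```bash
cat > edge.py <<'E'
from fit import *
np.set_printoptions(precision=4,suppress=True)
w=cam('wrist'); im=np.array(w['pixels']).astype(int); g=im.mean(2)
a=-.118; t=np.array([np.cos(a),np.sin(a),0])
sl=im[:,:,0]-im[:,:,2]
for c in (215,257,300):
    r=np.where(sl[60:200,c]>25)[0]+60; d=np.diff(g[100:140,c]); print(c,'endbottom',r.min(),'topedge',100+d.argmax()+1, atz(w,(c,r.min()),.016)@t, atz(w,(c,100+d.argmax()+1),.052)@t)
for c in (410,430,450):
    d=np.where(g[100:150,c]<125)[0]+100; print(c,d.min() if len(d) else None,d.max() if len(d) else None, atz(w,(c,d.max()+.5),.056)@t if len(d) else 0)
for r in (135,185): 
    c=np.where(sl[r,150:360]>60)[0]+150; L,Rr=atz(w,(c.min(),r),.052),atz(w,(c.max()+1,r),.052); print(r,c.min(),c.max(),L,Rr)
print(pose())
E
python3 edge.py
```

```text
215 endbottom 113 topedge 120 0.618901194639081 0.6181414565036865
257 endbottom 113 topedge 120 0.6188704634803507 0.6181177236151383
300 endbottom 113 topedge 120 0.6188390073912735 0.6180934309126143
410 115 118 0.6188434001902636
430 117 118 0.6188324576155847
450 117 136 0.612378401082805
135 193 320 [ 0.6108 -0.0515  0.052 ] [ 0.605  -0.0996  0.052 ]
185 196 317 [ 0.5913 -0.0493  0.052 ] [ 0.5856 -0.0972  0.052 ]
(array([ 0.5453, -0.0677,  0.0362]), array([-3.1416,  0.0013, -0.1201]), 16.05)
```

carry_out:
  commands:
    - [[0, 0, 0], 0, 0.58]
    - [[0, 0, 0], 0, 0.6]
    - [[0, 0, 0], 0, 0.6]
    - [[0, 0, -0.02], 0, 0.6]
    - [[0, 0, -0.04], 0, 0.6]
    - [[0, 0, -0.05], 0, 0.6]
    - [[0, 0, -0.05], 0, 0.6]
    - [[0, 0, 0], 0, 0.6]
    - [[0, 0, 0], 0, 0.6]

```text
time: 17.18
tool_pos: [0.5454, -0.0677, 0.196]
tool_rot: [-3.142, 0.001, -0.12]
contact_force: [0.1, -0.0, -1.0]
opening: 0.0552
grip_force: 0.0
```

Run:
```python
from fit import *
np.set_printoptions(precision=4,suppress=True)
print(pose()); w=cam('wrist'); save(w,'x.png')
tips(w,['knob','blank','seat','bed'],{'knob':.074,'blank':.016,'seat':.056,'bed':.016})
im=np.array(w['pixels']).astype(int); m=((im[...,0]-im[...,2])>60).astype(np.uint8); m[235:]=0
n,l,s,c=cv2.connectedComponentsWithStats(m)
for i in range(1,n):
    if s[i,4]>800:
        r=cv2.minAreaRect(np.argwhere(l==i)[:,::-1].astype(np.float32)); print(s[i],r, [atz(w,q,.052) for q in cv2.boxPoints(r)])
```

```text
(array([ 0.5454, -0.0677,  0.196 ]), array([-3.1416,  0.0006, -0.1202]), 17.175)
knob [126.1  45.8] 0.63 [0.6688 0.0145 0.074 ]
blank [259.9 176.2] 0.56 [ 0.5449 -0.0708  0.016 ]
seat [341.  185.1] 0.71 [ 0.5379 -0.1421  0.056 ]
bed [282.3 176.6] 0.96 [ 0.5418 -0.0932  0.016 ]
bed [343.6 187.4] 0.37 [ 0.5231 -0.1539  0.016 ]
[    0     0   133   235 18387] ((65.99998474121094, 116.99998474121094), (131.99996948242188, 233.99996948242188), -0.0) [array([0.5272, 0.1781, 0.052 ]), array([0.7162, 0.1113, 0.052 ]), array([0.704 , 0.0101, 0.052 ]), array([0.5124, 0.0546, 0.052 ])]
[  173     0   339   176 21112] ((369.5904541015625, 45.16107940673828), (367.40484619140625, 159.15782165527344), 29.71839141845703) [array([ 0.6845, -0.0163,  0.052 ]), array([ 0.7649, -0.089 ,  0.052 ]), array([ 0.6141, -0.3313,  0.052 ]), array([ 0.5012, -0.2773,  0.052 ])]
[ 229  105   56  130 6902] ((256.5, 169.5), (129.0, 55.0), 90.0) [array([ 0.6176, -0.053 ,  0.052 ]), array([ 0.6121, -0.0988,  0.052 ]), array([ 0.4953, -0.0876,  0.052 ]), array([ 0.5015, -0.0361,  0.052 ])]
[ 382  218  114   17 1057] ((438.5, 226.0), (113.0, 16.0), 0.0) [array([ 0.4843, -0.1791,  0.052 ]), array([ 0.5005, -0.1793,  0.052 ]), array([ 0.488 , -0.2833,  0.052 ]), array([ 0.4717, -0.2846,  0.052 ])]
```

Run:
```python
from fit import *
np.set_printoptions(precision=4,suppress=True)
t=cam('top'); s=cam('scene')
for n,h in [('flask',.1),('glue',.05)]:
    a=robot.find_in(t,n)[0]['at'];b=robot.find_in(s,n)[0]['at']
    o1,d1=ray(t,a);o2,d2=ray(s,b);k=np.linalg.lstsq(np.c_[d1,-d2],o2-o1,rcond=None)[0]
    print(n,a,b,o1+k[0]*d1,o2+k[1]*d2)
    for c,p in (('t',t),('s',s)): print(c,[atz(p,x['at'],0) for x in robot.tip_of(p,n)[:1]])
```

```text
flask [300.4, 128.7] [156.0, 174.4] [ 0.7466 -0.19    0.0893] [ 0.7522 -0.1923  0.0915]
t [array([ 0.738 , -0.1903,  0.    ])]
s [array([ 0.7486, -0.1897,  0.    ])]Traceback (most recent call last):
  File "<stdin>", line 5, in <module>
IndexError: list index out of range
```

carry_out:
  commands:
    - [[0.037, -0.0317, 0], 0, 0.6]
    - [[0.037, -0.0317, 0], 0, 0.6]
    - [[0.037, -0.0317, 0], 0, 0.6]
    - [[0, 0, 0], 0, 0.6]

```text
time: 18.32
tool_pos: [0.6691, 0.0155, 0.1951]
tool_rot: [-3.141, 0.0, -0.117]
contact_force: [-0.9, 0.2, -0.7]
opening: 0.0551
grip_force: 0.0
```

Run:
```python
from fit import *
np.set_printoptions(precision=4,suppress=True)
print(pose()); w=cam('wrist'); save(w,'k.png')
tips(w,['knob'],{'knob':.074})
g=np.array(w['pixels']).max(2); m=(g<45).astype(np.uint8); m[235:]=0
n,l,s,c=cv2.connectedComponentsWithStats(m)
for i in range(1,n):
    if s[i,4]>150: print(s[i],c[i],atz(w,c[i],.08))
```

```text
(array([0.6691, 0.0155, 0.1951]), array([-3.1411,  0.0001, -0.1174]), 18.325)
knob [260.9 197.4] 0.77 [0.6646 0.0125 0.074 ]
[ 419   16   93   95 6763] [471.1239  68.3067] [ 0.7468 -0.1515  0.08  ]
[245 176  30  35 790] [259.5101 193.4215] [0.6699 0.0131 0.08  ]
```

carry_out:
  commands:
    - [[-0.002, 0.0025, 0.04], 0, 0.6]
    - [[0, 0, 0.04], 0, 0.6]
    - [[0, 0, 0.03], 0, 0.6]
    - [[0, 0, 0.01], 0, 0.6]
    - [[0, 0, 0], 0, 0.6]
    - [[0, 0, 0], 0, 0.2]
    - [[0, 0, 0], 0, 0.2]
    - [[0, 0, 0], 0, 0.2]
    - [[0, 0, 0], 0, 0.2]
    - [[0, 0, 0], 0, 0.2]
  newtons: 10

```text
time: 19.68
tool_pos: [0.6655, 0.0115, 0.0771]
tool_rot: [-3.141, -0.001, -0.12]
contact_force: [-0.4, 3.4, 4.6]
opening: 0.0237
grip_force: 10.0
```

carry_out:
  commands:
    - [[0, 0.003, 0], 0, 0.2]
    - [[0, 0.005, 0], 0, 0.2]
    - [[0, 0.005, 0], 0, 0.2]
    - [[0, 0.005, 0], 0, 0.2]
    - [[0, 0.005, 0], 0, 0.2]
    - [[0, 0.005, 0], 0, 0.2]
    - [[0, 0.004, 0], 0, 0.2]

```text
time: 20.55
tool_pos: [0.6616, -0.0209, 0.0771]
tool_rot: [-3.141, -0.001, -0.12]
contact_force: [0.3, 3.0, 6.1]
opening: 0.0234
grip_force: 10.0
```

carry_out:
  commands:
    - [[0, 0.003, -0.001], 0, 0.2]
    - [[0, 0.003, 0], 0, 0.2]
    - [[0, 0.003, 0], 0, 0.2]
    - [[0, 0.003, 0], 0, 0.2]
    - [[0, 0.003, 0], 0, 0.2]
    - [[0, 0.003, 0], 0, 0.2]
    - [[0, 0.003, 0], 0, 0.2]
    - [[0, 0.003, 0], 0, 0.2]
    - [[0, 0.003, 0], 0, 0.2]
    - [[0, 0.002, 0], 0, 0.2]

```text
time: 21.8
tool_pos: [0.6579, -0.0497, 0.0772]
tool_rot: [-3.142, -0.0, -0.12]
contact_force: [4.3, 3.7, -3.1]
opening: 0.0235
grip_force: 10.0
```

carry_out:
  commands:
    - [[0.0003, 0.0015, 0.0003], 0, 0.2]
    - [[0, 0.0015, 0], 0, 0.2]
    - [[0, 0.001, 0], 0, 0.2]
    - [[0, 0.001, 0], 0, 0.2]

```text
time: 22.3
tool_pos: [0.6573, -0.0545, 0.0771]
tool_rot: [3.141, 0.0, -0.12]
contact_force: [1.8, 2.5, 0.1]
opening: 0.0239
grip_force: 10.0
```

Run:
```python
from h import *
s=robot.observe(); print(s['tool_pos'],s['contact_force'],s['torque'])
w=cam('wrist'); print(w['pixels'].shape); save(w,'cl.png')
```

```text
[ 0.65734821 -0.05448523  0.07714376] [1.78789683 2.48216795 0.14707884] [ 0.64635029 -0.20205986 -0.01589589]
(384, 512, 3)
```

carry_out:
  commands:
    - [[0, 0.0008, 0], 0, 0.2]
    - [[0, 0.0007, 0], 0, 0.2]

```text
time: 22.6
tool_pos: [0.6572, -0.056, 0.0771]
tool_rot: [3.142, 0.0, -0.12]
contact_force: [0.5, 3.7, 0.9]
opening: 0.0235
grip_force: 10.0
```

carry_out:
  commands:
    - [[0, 0.0005, 0], 0, 0.2]
    - [[0, 0.0005, 0], 0, 0.2]

```text
time: 22.85
tool_pos: [0.6572, -0.0568, 0.0771]
tool_rot: [-3.141, 0.0, -0.12]
contact_force: [-0.3, 4.6, 1.7]
opening: 0.0238
grip_force: 10.0
```

carry_out:
  commands:
    - [[0, 0.0005, 0], 0, 0.2]
    - [[0, 0.0005, 0], 0, 0.2]

```text
time: 23.1
tool_pos: [0.6572, -0.057, 0.0771]
tool_rot: [-3.14, 0.0, -0.12]
contact_force: [0.7, 8.1, 1.2]
opening: 0.0234
grip_force: 10.0
```

carry_out:
  commands:
    - [[0, 0.0005, 0], 0, 0.2]
    - [[0, 0, 0], 0, 0.2]

```text
time: 23.35
tool_pos: [0.6572, -0.0572, 0.0772]
tool_rot: [-3.14, -0.0, -0.12]
contact_force: [1.4, 9.2, 0.4]
opening: 0.0236
grip_force: 10.0
```

carry_out:
  commands:
    - [[0, -0.0006, 0], 0, 0.2]
    - [[0, 0, 0], 0, 0.2]

```text
time: 23.6
tool_pos: [0.6572, -0.0571, 0.0771]
tool_rot: [-3.141, -0.0, -0.12]
contact_force: [1.2, 5.9, 0.7]
opening: 0.0239
grip_force: 10.0
```

Run:
```python
from fit import *
np.set_printoptions(precision=4,suppress=True)
s=robot.observe(); print(s['tool_pos'],s['contact_force'],s['torque'])
```

```text
[ 0.6572 -0.0571  0.0771] [1.2138 5.8872 0.7203] [ 1.1263 -0.1662 -0.0676]
```

carry_out:
  commands:
    - [[0, -0.0006, 0], 0, 0.2]
    - [[0, 0, 0], 0, 0.2]

```text
time: 23.85
tool_pos: [0.6572, -0.057, 0.0771]
tool_rot: [-3.141, 0.0, -0.12]
contact_force: [0.9, 5.2, 1.0]
opening: 0.0234
grip_force: 10.0
```

carry_out:
  commands:
    - [[0, -0.0006, 0], 0, 0.2]
    - [[0, 0, 0], 0, 0.2]

```text
time: 24.1
tool_pos: [0.6572, -0.0569, 0.0771]
tool_rot: [3.141, 0.0, -0.12]
contact_force: [-0.3, 3.5, 0.8]
opening: 0.0237
grip_force: 10.0
```

carry_out:
  commands:
    - [[0, -0.0006, 0], 0, 0.2]
    - [[0, 0, 0], 0, 0.2]
    - [[0, -0.0003, 0], 0, 0.2]

```text
time: 24.48
tool_pos: [0.6573, -0.0565, 0.0772]
tool_rot: [3.14, -0.0, -0.12]
contact_force: [-0.0, -2.2, 0.9]
opening: 0.0235
grip_force: 10.0
```

carry_out:
  commands:
    - [[0, 0.0008, 0], 0, 0.2]
    - [[0, 0, 0], 0, 0.2]

```text
time: 24.72
tool_pos: [0.6573, -0.0566, 0.0771]
tool_rot: [3.142, -0.0, -0.12]
contact_force: [-1.1, 0.7, 2.0]
opening: 0.0239
grip_force: 10.0
```

carry_out:
  commands:
    - [[0, 0.0005, 0], 0, 0.2]
    - [[0, 0, 0], 0, 0.2]

```text
time: 24.98
tool_pos: [0.6573, -0.0567, 0.0771]
tool_rot: [-3.141, -0.0, -0.12]
contact_force: [0.0, 1.8, 1.9]
opening: 0.0239
grip_force: 10.0
```

carry_out:
  commands:
    - [[0, 0.0008, 0], 0, 0.2]
    - [[0, 0.0004, 0], 0, 0.2]
    - [[0, 0, 0], 0, 0.2]

```text
time: 25.35
tool_pos: [0.6573, -0.057, 0.0772]
tool_rot: [-3.14, -0.0, -0.12]
contact_force: [0.9, 5.2, 1.6]
opening: 0.0236
grip_force: 10.0
```

Now I'll release, rise, and check from above.

carry_out:
  commands:
    - [[0, 0, 0], 0, 0.28]
    - [[0, 0, 0], 0, 0.32]
    - [[0, 0, 0], 0, 0.5]
    - [[0, 0, 0], 0, 0.5]
    - [[0, 0, -0.03], 0, 0.5]
    - [[0, 0, -0.05], 0, 0.5]
    - [[-0.03, 0, -0.05], 0, 0.6]
    - [[-0.05, 0.01, 0], 0, 0.6]
    - [[-0.04, 0.01, 0], 0, 0.6]
    - [[0, 0, 0], 0, 0.6]
    - [[0, 0, 0], 0, 0.6]

```text
time: 26.72
tool_pos: [0.5364, -0.064, 0.2076]
tool_rot: [3.141, -0.002, -0.121]
contact_force: [-0.6, 0.2, 0.3]
opening: 0.0551
grip_force: 0.0
```

Run:
```python
from fit import *
np.set_printoptions(precision=4,suppress=True)
print(pose()); w=cam('wrist'); save(w,'after.png')
tips(w,['knob','blank','seat'],{'knob':.074,'blank':.016,'seat':.056})
im=np.array(w['pixels']).astype(int); sl=im[...,0]-im[...,2]
for r in range(100,230,15):
    c=np.where(sl[r,180:340]>40)[0]+180
    print(r,(c.min(),c.max()) if len(c) else None, im[r,190:340:1].mean(1).astype(int)[::6])
np.save('after.npy',w['pixels']);np.save('afterW.npy',w['W'])
```

```text
(array([ 0.5364, -0.064 ,  0.2076]), array([ 3.1413, -0.0018, -0.1206]), 26.725)
knob [229.   38.8] 0.85 [ 0.6576 -0.0574  0.074 ]
blank [288.3 165. ] 0.96 [ 0.5418 -0.0975  0.016 ]
seat [340.1 172.4] 0.73 [ 0.5378 -0.141   0.056 ]
100 (np.int64(266), np.int64(320)) [100 100 101 101 101 101 176 191 192 187 192 190 190 189 184 196 198 194
 196 181 176 178 180 186 192]
115 (np.int64(266), np.int64(319)) [ 96  96  97  96  97  96  96  95  95  94 191 188 188 189 185 195 199 195
 183 181 176 180 197 189 197]
130 (np.int64(266), np.int64(318)) [ 99  99  98  97  98  98  98  97  97  96 191 189 189 188 186 194 199 195
 184 181 174 181 188 190 201]
145 (np.int64(266), np.int64(317)) [ 98  96  95  96  95  94  94  94  94  94 190 189 189 188 188 192 199 197
 185 180 174 183 187 190 201]
160 (np.int64(266), np.int64(317)) [ 99  99 100  99  99 100 101 101 101 100 190 189 189 187 190 190 199 199
 186 178 174 176 188 190 194]
175 (np.int64(265), np.int64(316)) [100 100  99  98  98  98  99  98  98  96 189 189 188 185 190 188 197 200
 185 178 175 133 186 189 195]
190 (np.int64(265), np.int64(315)) [101 101 101 100 101 101 101 101 102 101 189 187 187 185 191 187 197 201
 194 177 174 111 186 149 111]
205 (np.int64(265), np.int64(314)) [ 96  96  95  97  97  97  96  96  96  96 189 185 186 182 191 186 197 202
 200 177 175 184 187 113 110]
220 (np.int64(265), np.int64(313)) [ 97  97  97  98  99  99  98  98  98  98 192 179 179 181 191 186 197 201
 201 180 176 184 189 111 109]
```

Run:
```python
from fit import *
np.set_printoptions(precision=4,suppress=True)
w=cam('wrist');im=np.array(w['pixels']).astype(int);g=im.mean(2);a=-.118;n=np.array([-np.sin(a),np.cos(a),0])
for r in (110,130,150,170,190,210,225):
    d=np.diff(g[r,235:262]);c=235+d.argmax()+1; L=atz(w,(c,r),.046)@n
    sl=im[r,:,0]-im[r,:,2]; q=np.where(sl[250:335]>40)[0]+250
    print(r,c,L,'blank',atz(w,(q.min(),r),.052)@n,atz(w,(q.max()+1,r),.052)@n, g[r,q.min()-4:q.min()+3].astype(int),g[r,q.max()-2:q.max()+6].astype(int))
print('face y',np.array([.5384,-.121,0])@n)
# blank end
t=np.array([np.cos(a),np.sin(a),0])
for c in (275,290,305):
    sl=im[60:180,c,0]-im[60:180,c,2]; r=np.where(sl>40)[0]+60; print(c,r.min(),atz(w,(c,r.min()),.052)@t)
# jaw end near pin: fit from network-free edges
for c in (345,360,375): print(c,g[88:112,c].astype(int))
```

```text
110 246 0.009317996124661963 blank -0.009255423456094355 -0.056498005549099076 [191 195 168 141 176 191 189] [181 185 143 112 178 196 189 187]
130 246 0.00950798416250448 blank -0.008494136342643122 -0.05654636758192619 [189 190 201 157 169 191 189] [182 184 137 114 185 198 188 187]
150 246 0.009704597293586845 blank -0.008611782588853423 -0.05659641599185049 [188 190 196 138 166 192 187] [182 181 129 113 179 193 187 188]
170 247 0.008967855428609638 blank -0.008733603892769795 -0.05664824054960686 [189 190 189 129 171 194 186] [183 177 121 116 179 191 187 188]
190 247 0.009161814229268248 blank -0.00885982651737676 -0.05670193751270831 [188 188 173 129 165 187 185] [182 166 135 150 185 190 188 188]
210 247 0.009362909876288468 blank -0.008035237074938806 -0.05580238520948506 [187 186 186 152 148 179 185] [179 182 162 121 152 185 187 188]
225 242 0.014461579723017148 blank -0.008123223977086355 -0.056558580940268485 [103 102 100 116 159 182 182] [180 171 128 141 181 187 187 184]
face y -0.056774707141649394
275 95 0.6181788350747007
290 95 0.6181616567345815
305 95 0.6181444795227417
345 [189 188 190 189 190 178  96 112  94  96  95  98 116 132 135 137 136 136
 135 134 131 126 123 114]
360 [191 191 193 193 194 182 106 187 189 188 188 157 107 134 155 164 169 174
 178 179 175 166 162 149]
375 [188 188 187 190 191 179 105 185 186 187 185 186 186 186 187 182 106 110
 111 112 111 111 110 111]
```

The jaw arm is parallel and tight against the blank, the blank touches the fixed jaw, and its end is level with the jaw's end. Now I'll go to the plate.

carry_out:
  commands:
    - [[0, 0, 0], -0.031, 0.6]
    - [[-0.002, 0.0465, 0], 0, 0.6]
    - [[-0.002, 0.0465, 0], 0, 0.6]
    - [[-0.002, 0.0465, 0], 0, 0.6]
    - [[-0.002, 0.0465, 0], 0, 0.6]
    - [[-0.002, 0.0465, 0.01], 0, 0.6]
    - [[-0.002, 0.0465, 0.02], 0, 0.6]
    - [[-0.002, 0.0465, 0.02], 0, 0.6]
    - [[0, 0, 0], 0, 0.6]
    - [[0, 0, 0], 0, 0.6]

```text
time: 28.22
tool_pos: [0.4928, -0.3862, 0.157]
tool_rot: [-3.141, 0.0, -0.089]
contact_force: [-0.3, 0.4, 0.6]
opening: 0.0548
grip_force: 0.0
```

Run:
```python
from fit import *
np.set_printoptions(precision=4,suppress=True)
print(pose()); w=cam('wrist'); save(w,'pl2.png')
tips(w,['handle','plate','bushes'],{'handle':.046,'plate':.004,'bushes':.016})
im=np.array(w['pixels']).astype(int); g=im.max(2)
m=((g<50)).astype(np.uint8); m[232:]=0
n,l,s,c=cv2.connectedComponentsWithStats(m)
for i in range(1,n):
    if s[i,4]>60: print(s[i],c[i],cv2.minAreaRect(np.argwhere(l==i)[:,::-1].astype(np.float32)))
sat=im.max(2)-im.min(2); m=((sat<25)&(g>120)).astype(np.uint8); m[228:]=0
n,l,s,c=cv2.connectedComponentsWithStats(m)
for i in range(1,n):
    if s[i,4]>1500:
        print(s[i])
        for r in range(60,228,20):
            q=np.where(l[r]==i)[0]
            if len(q): print(r,q.min(),q.max(),atz(w,(q.min(),r),.016)[:2],atz(w,(q.max()+1,r),.016)[:2])
```

```text
(array([ 0.4928, -0.3862,  0.157 ]), array([-3.1409,  0.0002, -0.0888]), 28.225)
plate [256.9 183.2] 0.73 [ 0.4924 -0.3863  0.004 ]
bushes [206.5 184.7] 0.72 [ 0.4982 -0.3418  0.016 ]
[   0    0   49  232 3742] [ 21.3121 111.8471] ((18.579360961914062, 116.365478515625), (235.67874145507812, 23.33469581604004), 80.92850494384766)
[198 131  10  10  81] [202.7407 135.5309] ((202.5, 135.5), (9.0, 9.0), 90.0)
[ 247  143   21   89 1747] [256.4865 186.7556] ((257.0, 187.0), (88.0, 20.0), 90.0)
[199 166  10  10  76] [203.5789 170.3289] ((203.5, 170.5), (9.0, 9.0), 90.0)
[200 199  10   9  72] [204.625 203.125] ((204.5, 203.0), (8.0, 9.0), 90.0)
[ 185   93  122  135 9562]
100 186 306 [ 0.5716 -0.3344] [ 0.5628 -0.4341]
120 187 305 [ 0.5555 -0.3328] [ 0.5467 -0.4326]
140 187 304 [ 0.5389 -0.3303] [ 0.5301 -0.431 ]
160 188 246 [ 0.5217 -0.3286] [ 0.5172 -0.3798]
180 189 246 [ 0.5038 -0.3269] [ 0.4993 -0.3781]
200 190 246 [ 0.4853 -0.325 ] [ 0.4808 -0.3763]
220 191 245 [ 0.4661 -0.3231] [ 0.4616 -0.3735]
```

carry_out:
  commands:
    - [[0, 0, 0.04], 0, 0.6]
    - [[0, 0, 0.04], 0, 0.6]
    - [[0, 0, 0.02], 0, 0.6]
    - [[0, 0, 0.007], 0, 0.6]
    - [[0, 0, 0], 0, 0.6]
    - [[0, 0, 0], 0, 0.1]
    - [[0, 0, 0], 0, 0.1]
    - [[0, 0, 0], 0, 0.1]
    - [[0, 0, 0], 0, 0.1]
    - [[0, 0, 0], 0, 0.1]
    - [[0, 0, 0], 0, 0.1]
  newtons: 45

```text
time: 29.8
tool_pos: [0.4926, -0.3864, 0.0502]
tool_rot: [-3.141, 0.0, -0.089]
contact_force: [0.7, 2.1, 2.2]
opening: 0.0154
grip_force: 44.9
```

carry_out:
  commands:
    - [[0, 0, -0.01], 0, 0.1]
    - [[0, 0, -0.03], 0, 0.1]
    - [[0, 0, -0.05], 0, 0.1]
    - [[0, 0, -0.06], 0, 0.1]
    - [[0, 0, 0], 0, 0.1]
    - [[0, 0, 0], 0, 0.1]

```text
time: 30.55
tool_pos: [0.4917, -0.386, 0.1985]
tool_rot: [-3.14, 0.003, -0.089]
contact_force: [0.8, 0.2, -6.9]
opening: 0.0153
grip_force: 44.9
```

Run:
```python
from fit import *
np.set_printoptions(precision=4,suppress=True)
s=robot.observe();print(pose(),s['contact_force'],s['torque']); w=cam('wrist'); save(w,'hold.png')
im=np.array(w['pixels']).astype(int); g=im.mean(2); gm=im.max(2)
w['W']=np.array(w['T_tool_cam'])   # tool coords
o=w['W'][:3,3]
def attool(uv,z):
    oo,d=ray(w,uv); return oo+d*(z-oo[2])/d[2]
zt=.0462-.012
m=((im.max(2)-im.min(2)<25)&(gm>120)).astype(np.uint8); m[230:]=0
n,l,st,c=cv2.connectedComponentsWithStats(m); i=1+st[1:,4].argmax(); print(st[i])
for r in range(st[i][1]+5,230,15):
    q=np.where(l[r]==i)[0]; print(r,q.min(),q.max(),attool((q.min(),r),zt)[:2],attool((q.max()+1,r),zt)[:2])
for cc in (190,210,256,300,320):
    q=np.where(l[:,cc]==i)[0]
    if len(q): print('far edge',cc,q.min(),attool((cc,q.min()),zt)[:2])
# hole: darker/non-grey blob
h=(l!=i).astype(np.uint8); n,l2,s2,c2=cv2.connectedComponentsWithStats(h)
for k in range(1,n):
    if 30<s2[k,4]<2000: print('blob',s2[k],c2[k],attool(c2[k],zt)[:2])
```

```text
(array([ 0.4917, -0.386 ,  0.1985]), array([-3.1398,  0.0026, -0.0892]), 30.55) [ 0.8052  0.1672 -6.9294] [-0.0061  0.0699  0.0257]
[  141    92   195   138 21162]
97 141 335 [ 0.0767 -0.0592] [0.0768 0.0408]
112 143 335 [ 0.0692 -0.0589] [0.0693 0.0413]
127 144 333 [ 0.0616 -0.0591] [0.0616 0.0408]
142 145 332 [ 0.0537 -0.0593] [0.0538 0.0408]
157 147 331 [ 0.0456 -0.059 ] [0.0457 0.0408]
172 148 330 [ 0.0373 -0.0593] [0.0374 0.0408]
187 150 329 [ 0.0288 -0.059 ] [0.0289 0.0408]
202 151 328 [ 0.0201 -0.0592] [0.0202 0.0408]
217 152 327 [ 0.0111 -0.0595] [0.0112 0.0408]
far edge 190 92 [ 0.0792 -0.0339]
far edge 210 92 [ 0.0792 -0.0237]
far edge 256 92 [ 0.0792 -0.0002]
far edge 300 92 [0.0792 0.0222]
far edge 320 93 [0.0787 0.0325]
blob [244 117  27  27 560] [256.8214 129.9   ] [0.0601 0.0002]
blob [156 143  34  33 851] [172.1868 159.0153] [ 0.0445 -0.0455]
blob [160 197  32  30 746] [175.7815 211.7265] [ 0.0143 -0.0457]
```

carry_out:
  commands:
    - [[0, 0, 0], 0.029, 0.1]
    - [[0.001, -0.015, 0], 0, 0.1]
    - [[0.002, -0.031, 0], 0, 0.1]
    - [[0.002, -0.031, 0], 0, 0.1]
    - [[0.002, -0.031, 0], 0, 0.1]
    - [[0.002, -0.031, 0], 0, 0.1]
    - [[0.002, -0.031, 0], 0, 0.1]
    - [[0.002, -0.031, 0], 0, 0.1]
    - [[0.002, -0.031, 0], 0, 0.1]
    - [[0.0003, -0.0151, 0], 0, 0.1]
    - [[0, 0, 0], 0, 0.1]
    - [[0, 0, 0], 0, 0.1]

```text
time: 32.1
tool_pos: [0.5368, -0.1438, 0.2001]
tool_rot: [3.141, 0.0, -0.119]
contact_force: [0.4, -0.8, -6.0]
opening: 0.0158
grip_force: 44.9
```

```bash
cat > pin.py <<'E'
from fit import *
np.set_printoptions(precision=4,suppress=True)
s=robot.observe();print(pose(),s['contact_force']); w=cam('wrist'); save(w,'pin%d.png'%int(s['time']*100))
sc=cam('scene'); save(sc,'sc%d.png'%int(s['time']*100))
im=np.array(w['pixels']).astype(int)
c,sn=np.cos(-.118),np.sin(-.118)
sx,sy=.5357,-.1429
for x in(.06,):
    P=[sx+c*x,sy+sn*x]
    for z in (.056,.092,.101): print('pin proj',z,proj(w,np.array([*P,z])))
g=im.mean(2).astype(int)
print(g[110:152:3,238:278:3])
E
python3 pin.py
```

```text
(array([ 0.5368, -0.1438,  0.2001]), array([ 3.1409,  0.    , -0.1185]), 32.1) [ 0.3902 -0.7915 -5.9782]
pin proj 0.056 [255.6715 118.6681]
pin proj 0.092 [255.4904 121.8795]
pin proj 0.101 [255.4368 122.8295]
[[233 235 232 234 230 228 232 230 230 228 230 234 237 237]
 [233 235 232 234 229 228 232 229 230 228 230 234 236 237]
 [230 231 229 231 228 191 168 173 206 226 229 232 234 234]
 [231 230 229 210 128  99 102  97  77 174 226 232 235 234]
 [230 233 231 115  94 109 115  95  86  58 190 231 234 233]
 [230 234 143 102  85  91 106  87  79  83 115 232 235 233]
 [230 236 116 197  99  80  81  79 139 128 129 217 235 234]
 [230 237 112 193 195 207 205 200 195 194 195 211 235 233]
 [230 236 132 195 192 200 197 195 195 194 194 229 234 233]
 [230 233 172 124 194 200 197 194 195 194 169 238 234 233]
 [230 232 232 149 111 198 199 197 193 162 229 232 234 233]
 [229 232 229 230 164 115 107 104 149 220 231 232 234 232]
 [230 232 230 230 226 215 211 214 224 224 230 232 231 232]
 [230 234 231 232 227 228 231 229 229 227 231 233 235 234]]
```

carry_out:
  commands:
    - [[-0.001, -0.0012, 0.015], 0, 0.1]
    - [[0, 0, 0.015], 0, 0.1]
    - [[0, 0, 0.012], 0, 0.1]
    - [[0, 0, 0], 0, 0.1]
    - [[0, 0, 0], 0, 0.1]

```text
time: 32.83
tool_pos: [0.5364, -0.1419, 0.1583]
tool_rot: [3.141, -0.001, -0.118]
contact_force: [0.7, 0.7, -5.9]
opening: 0.0159
grip_force: 44.9
```

```bash
python3 pin.py
```

```text
(array([ 0.5364, -0.1419,  0.1583]), array([ 3.1414, -0.0006, -0.1182]), 32.825) [ 0.6655  0.6856 -5.8667]
pin proj 0.056 [258.0463 121.6169]
pin proj 0.092 [258.2069 125.9259]
pin proj 0.101 [258.2559 127.2415]
[[233 235 232 234 230 228 232 230 230 228 230 234 236 236]
 [233 234 232 234 229 228 233 229 230 228 230 234 236 236]
 [230 226 229 232 228 190 168 173 205 226 229 232 234 234]
 [231 225 230 209 123  92  99  97  90 176 226 232 234 234]
 [230 233 231 105  86 101 102 101  98  91 179 231 234 234]
 [230 234 146  59  90  97 112 116  97  91  60 232 235 234]
 [230 236 121  59  85  90 117 115  94  88  59 219 235 234]
 [230 237 118 114  66  85  85  84  84  80 106 209 235 233]
 [230 236 134 119 119  78  80  79  80 109 115 230 234 233]
 [230 233 170 104 117 118 119 119 118 116 161 238 234 233]
 [229 232 233 149 104 117 118 119 115 153 230 232 234 233]
 [229 232 229 229 164 113 105 107 149 220 231 232 234 232]
 [230 232 229 230 226 215 211 214 223 225 230 232 225 232]
 [230 234 231 231 227 228 231 229 229 227 231 233 235 234]]
```

carry_out:
  commands:
    - [[0, 0.0003, 0.005], 0, 0.1]
    - [[0, 0, 0.004], 0, 0.1]
    - [[0, 0, 0.004], 0, 0.1]
    - [[0, 0, 0.004], 0, 0.1]
    - [[0, 0, 0.003], 0, 0.1]
    - [[0, 0, 0], 0, 0.1]

```text
time: 33.67
tool_pos: [0.5359, -0.142, 0.1378]
tool_rot: [-3.142, 0.0, -0.118]
contact_force: [-0.4, -0.4, -6.2]
opening: 0.0156
grip_force: 44.9
```

carry_out:
  commands:
    - [[0, 0, 0.005], 0, 0.1]
    - [[0, 0, 0.005], 0, 0.1]
    - [[0, 0, 0.005], 0, 0.1]
    - [[0, 0, 0.005], 0, 0.1]
    - [[0, 0, 0], 0, 0.1]

```text
time: 34.3
tool_pos: [0.5358, -0.142, 0.1175]
tool_rot: [-3.141, 0.001, -0.118]
contact_force: [-0.7, 0.9, -6.5]
opening: 0.0158
grip_force: 44.9
```

carry_out:
  commands:
    - [[0, 0, 0.004], 0, 0.1]
    - [[0, 0, 0.004], 0, 0.1]
    - [[0, 0, 0.003], 0, 0.1]
    - [[0, 0, 0.002], 0, 0.1]
    - [[0, 0, 0], 0, 0.1]

```text
time: 34.92
tool_pos: [0.536, -0.1421, 0.105]
tool_rot: [-3.142, 0.0, -0.118]
contact_force: [0.3, 0.5, -6.1]
opening: 0.0156
grip_force: 44.9
```

carry_out:
  commands:
    - [[0, 0, 0.001], 0, 0.1]
    - [[0, 0, 0.001], 0, 0.1]
    - [[0, 0, 0], 0, 0.1]

```text
time: 35.3
tool_pos: [0.536, -0.1421, 0.1031]
tool_rot: [3.142, 0.0, -0.118]
contact_force: [-0.7, 1.0, -6.5]
opening: 0.0156
grip_force: 44.9
```

carry_out:
  commands:
    - [[0, 0, 0.0008], 0, 0.1]
    - [[0, 0, 0.0007], 0, 0.1]
    - [[0, 0, 0], 0, 0.1]

```text
time: 35.67
tool_pos: [0.5361, -0.1422, 0.1023]
tool_rot: [3.141, -0.001, -0.118]
contact_force: [-2.8, 0.5, 2.4]
opening: 0.0159
grip_force: 44.9
```

Seated: the weight has come off the arm at the expected height. Release and rise.

carry_out:
  commands:
    - [[0, 0, 0], 0, 0.22]
    - [[0, 0, 0], 0, 0.3]
    - [[0, 0, 0], 0, 0.5]
    - [[0, 0, 0], 0, 0.5]
    - [[0, 0, -0.02], 0, 0.5]
    - [[0, 0, -0.04], 0, 0.5]
    - [[0, 0, -0.05], 0, 0.5]
    - [[-0.02, 0, -0.02], 0, 0.5]
    - [[0, 0, 0], 0, 0.5]
    - [[0, 0, 0], 0, 0.5]

```text
time: 36.92
tool_pos: [0.5162, -0.1397, 0.2307]
tool_rot: [-3.141, 0.001, -0.118]
contact_force: [0.2, 0.5, -0.7]
opening: 0.0459
grip_force: 0.0
```

Run:
```python
from fit import *
np.set_printoptions(precision=4,suppress=True)
s=robot.observe();print(pose(),s['contact_force']); w=cam('wrist')
tips(w,['plate','bushes','handle','knob'],{'plate':.056,'bushes':.062,'handle':.098,'knob':.074})
im=np.array(w['pixels']).astype(int); g=im.mean(2)
a=-.118;n=np.array([-np.sin(a),np.cos(a),0]);t=np.array([np.cos(a),np.sin(a),0])
gm=im.max(2); m=((gm-im.min(2)<25)&(gm>205)).astype(np.uint8); m[225:]=0
k,l,st,c=cv2.connectedComponentsWithStats(m)
for i in range(1,k):
    if st[i,4]>1500:
        print(st[i])
        for r in range(st[i][1]+8,st[i][1]+st[i][3],20):
            q=np.where(l[r]==i)[0]; A,B=atz(w,(q.min(),r),.068),atz(w,(q.max()+1,r),.068); print(r,q.min(),q.max(),A@n,B@n)
        print('far',atz(w,(st[i][0]+st[i][2]/2,st[i][1]),.068)@t)
print('expect y',-.0788+.06,-.0788-.04,'far x',.5488+.08)
# blank end & arm face vs earlier
k=atz(w,robot.tip_of(w,'knob')[0]['at'],.074); print('knob y',k@n+.0568-.03)
```

```text
(array([ 0.5162, -0.1397,  0.2307]), array([-3.1413,  0.0009, -0.1183]), 36.925) [ 0.1595  0.4866 -0.6856]
plate [257.  155.4] 0.81 [ 0.5377 -0.1424  0.056 ]
bushes [206.2 159.2] 0.9 [ 0.5409 -0.0939  0.062 ]
bushes [258.  165.3] 0.45 [ 0.5292 -0.1424  0.062 ]
handle [255.3 168.5] 0.63 [ 0.5341 -0.1406  0.098 ]
knob [137.6  24.9] 0.65 [ 0.6598 -0.0581  0.074 ]
[  18   18  104   33 2849]
26 19 115 0.12162947077543901 0.040186854113941836
46 22 120 0.12227052023595517 0.03781595191133245
far 0.6683909971782527
[ 189   69  115  156 9089]
77 190 302 -0.019567760693252695 -0.11831618441529596
97 190 301 -0.01859375610101381 -0.11810555923039864
117 191 301 -0.018490552471143437 -0.11879105087645209
137 192 246 -0.01838377739970032 -0.06895130439390351
157 193 246 -0.018273242233688897 -0.06879556987962984
177 194 246 -0.018158744795103862 -0.06863425281113317
197 195 246 -0.01804006814675755 -0.06846704753666749
217 197 248 -0.01890493381987956 -0.07026880480766477
far 0.6285466575155417
expect y -0.018799999999999997 -0.11879999999999999 far x 0.6287999999999999
knob y 0.04678741504505468
```

```bash
python3 -c "
from cell import robot
print(robot.hand_in())"
```

```text
the job is handed in; nothing more can be done
None
```

The job is done and handed in at about 37 s: the blank is flat and level with the jaw ends, held snug with the jaw uncocked. The bush plate is fully down on its pins over the blank, and everything is released.

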